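# Put the drilled blocks away through the dust flap

## Task

Slide the vise jaw open to free the drilled block clamped in it, then lift that block out. Put it and every drilled block lying on the table away in the blue parts box: set each on the sill and push it through the yellow spring flap until it drops inside and the flap has closed behind it. Leave the empty vise slid fully shut, and leave the oilstone, chuck key and tape roll where they are.

Things in the scene. Friction and masses are not known exactly. Their poses are not given: they have to be found in the camera images.
- parts_box: blue closed box fixed to the table, a raised sill in front. Origin at table height directly under the middle of the doorway's outer face; x points horizontally straight in through the doorway, y to the left looking in. Reaches x = 205 mm, y = +-67 mm, 184 mm above the table. Its clear lid is fixed; the doorway is the only way in.
- sill (a point): middle of the sill, a level deck 125 mm above the table in front of the doorway; this point lies on the deck, 57 mm before the doorway. The deck is 115 mm long (x = -115 mm to 0 of the parts box) and 124 mm wide between two rails that stand 10 mm above it. Same axes as the parts box.
- doorway (a point): middle of the doorway's lower edge, on the deck, on the outer face of the front wall. Doorway 72 mm wide, 42 mm high from the deck; wall 8 mm thick. Behind it, from x = 8 mm on, a slick ramp drops at 40 degrees: a block pushed until its middle is well past that edge tips and slides down inside by itself. Same axes as the parts box.
- flap (a joint): yellow spring flap 68 mm wide and 38 mm high that closes the doorway, hinged along its top edge. 0 rad is shut; it grows to 1.35 rad as the flap swings inward and up. It opens inward only, yields to a push of less than 1 N at its lower edge, and springs shut by itself once a block has gone past.
- vise: green drill vise fixed to the table, base 165 x 64 mm, 30 mm high. Origin at table height under the middle of the clamped block's place; base from x = -110 to +55 mm. x points from the sliding jaw to the fixed jaw, whose face is at x = 25 mm. Jaws are 60 to 64 mm wide and rise 14 mm above the bed.
- vise_bed (a point): middle of the place of the clamped block, on the bed (30 mm above the table); same axes as the vise. The block lies here on its broad face, its 48 mm length along x between the jaws and its top 6 mm above the jaws, with both long sides free.
- vise_jaw (a joint): sliding jaw of the vise. The value (m) is the gap between the jaws: 0 is shut empty, about 0.052 at the start on the clamped block, 0.095 fully open. It grows as the jaw slides along the vise's -x. It takes about 3 N to slide and stays where it is left.
- jaw_tab (a point): middle of the red upright tab on top of the sliding jaw, at 56 mm above the table; the tab is 12 mm thick along the vise's x, 26 mm wide along its y and 24 mm high (from 44 to 68 mm above the table); it can be pinched from above. Same axes as the vise.
- block_v_c (a point): drilled aluminium block, 48 x 32 x 20 mm (its own x, y, z), three dark holes along the length of its top face, 0.085 kg; this point is its centre. At the start it is clamped in the vise.
- block_0_c (a point): drilled aluminium block, 48 x 32 x 20 mm (its own x, y, z), three dark holes along the length of its top face, 0.085 kg; this point is its centre. At the start it lies flat on the table between vise and box, turned any way; absent in some runs.
- block_1_c (a point): drilled aluminium block, 48 x 32 x 20 mm (its own x, y, z), three dark holes along the length of its top face, 0.085 kg; this point is its centre. At the start it lies flat on the table between vise and box, turned any way; absent in some runs.
- block_2_c (a point): drilled aluminium block, 48 x 32 x 20 mm (its own x, y, z), three dark holes along the length of its top face, 0.085 kg; this point is its centre. At the start it lies flat on the table between vise and box, turned any way; absent in some runs.
- block_3_c (a point): drilled aluminium block, 48 x 32 x 20 mm (its own x, y, z), three dark holes along the length of its top face, 0.085 kg; this point is its centre. At the start it lies flat on the table between vise and box, turned any way; absent in some runs.
- oilstone: loose grey-brown sharpening stone, 50 x 150 x 24 mm (its own x, y, z), no holes; origin at the centre of its underside. To be left alone.
- chuck_key: loose dark drill chuck key, 40 x 75 x 18 mm; origin at the centre of its underside. To be left alone.
- tape_roll: loose black roll of tape, 61 mm across, 18 mm high; origin at the centre of its underside. To be left alone.
Things that resemble listed ones, but are neither listed nor needed, are in the scene too. Leave any purple or turquoise look-alike of the part that bears block_1_c alone. Leave any purple look-alike of the part that bears block_v_c alone.

How it is judged:
By the outcome, as a careful person would: the job done as asked, in the order asked, and still so for the second after the job is handed in, with the robot touching nothing.
Of block_0, block_1, block_2, block_3 only 2 to 4 are there at a start; the rules pass over those that are not, and their reading is None.
At some moment in a run one of block_0, block_1, block_2, block_3 may be knocked a few centimetres aside while the robot is not near it.
It also fails if it takes over 210 s, if anything falls off the work surface, if the arm or the gripper's body presses on something with over 40 N, if the wrist force passes 120 N, or if a joint passes its speed limit or range.

## Robot

A 6-joint arm with a two-finger parallel gripper is mounted at the origin on a cart in front of the work surface, level with it; the furniture and walls round the work are solid. World frame = base frame: x ahead of the robot, y to its left, z up, the work surface at z = 0. Lengths are in m, angles in rad, forces in N, time in s.
With the tool pointing down it reaches from about 0.325 to 1 m from the base axis. Payload 5.1 kg.
Tool frame: the origin (TCP) lies at the very end of the fingers, on their centre line; the grasp point (between the pads) lies 19 mm behind it; y points along the fingers, z is the direction in which the jaws open and shut, and the axes are right-handed (so a half turn about y gives the same grasp; the last joint's range is limited). The gripper opens to 85 mm and grips with 20 to 120 N. Pads are 22 mm wide; open, the fingers measure 114 mm over their backs; the gripper's body (76 mm by 85 mm) begins 54 mm behind the grasp point. The pads swing forward as they close: fully open they stand 13 mm farther back than shut.
Start: joints at [1.1, 0.124, 1.65, -0, 1.367, -0.083], TCP at [0.246, 0.602, 0.231] pointing down, gripper open.
Joint ranges: [-2.61, 2.61], [-1.02, 2.33], [0.03, 2.71], [-1.35, 4.49], [0.32, 2.68], [-2.91, 2.91]. Speed limits (rad/s): [2.57, 2.57, 3.14, 3.14, 3.14, 3.14].

## Interface

Orientations are given as a unit quaternion [w, x, y, z].
In Python, from rig import manip gives the robot as it stands.
- The arm moves only by the shell command python3 -m creep 'ROWS' [OPENING] [FORCE]. ROWS is text: rows parted by semicolons, each of 4 numbers parted by spaces: the shift along the tool's x, y, z in cm, then the turn about the tool's y in rad. A call has 1 to 5 rows; each row is the pose to reach, as a shift and turn from the pose commanded when the call began, along the tool's axes at that moment; what a row does not reach only later rows make up. A row lasts 1/10 s, in which the tool goes at most 50 mm and 8.59 degrees, less where a joint would pass 70% of its speed; a pose out of reach is approached as far as the arm can. A call with a gripper value outside its range is refused whole. OPENING is the opening, from 0 (shut) to 1 (fully open), set as the call begins (- or left out, the last holds). The fingers move at their own pace and stop on an object; FORCE is the grip in N (left out, the last holds). Time passes only in rows, so rows that repeat a pose let the fingers close. It gives the time, the measured TCP pose, the force and the opening at its end, in the units of the state.
- manip.sense(): the state, without advancing time (a new reading comes with each control period).
- manip.snapshot(name): name is "scene" or "top"; returns the picture (384x512x3 uint8, red, green, blue); there is no depth.
- manip.calibration(name): a dict with "camera_matrix" (3x3 intrinsics, pixels), "extrinsics" (4x4, takes a point from camera to world coordinates). Camera axes: x right, y up, looking along -z (the intrinsics and any distortion apply to the point x, -y, -z); pixel columns grow to the right and rows downward; lengths in m; the calibration is good to about 2 mm. A picture is of the moment at which its call begins. calibration takes no time and is no camera call.
- manip.sign_off(): hands the job in, once; it reports no verdict.
The state is a dict: "clock": time; "qpos": joint angles; "qd": joint speeds; "joint_torque": joint torques, N m; "tool_pos": TCP position; "tcp_rot": TCP orientation; "contact_force": force on the tool from outside, world axes, zero at the start; "wrist_torque": the same for the moment, N m; "gripper_width": finger opening in m.
Only numpy, scipy, OpenCV 4.12 (cv2) and the standard library are available. Lean on these libraries where they do the work, as an engineer would, in place of code of your own. Each camera call takes 0.05 s, during which the arm holds its last target. There are 200 camera calls.

## Working session

There is one attempt and no reset: what is moved stays moved. The work goes in short steps, Python scripts to look and compute and a shell command to move; the robot and the scene stay as the last step left them, time stands still between calls to the robot, and variables do not carry over. Pictures are saved under pics/ and viewed, on a budget of 14 in all, crops included, one or two more only if the job needs it, and the job is handed in when it is done.

```bash
mkdir -p pics; ls; cat > h.py <<'E'
import numpy as np,cv2
from rig import manip
from scipy.spatial.transform import Rotation as R
def snap(n,f):
    im=manip.snapshot(n); cv2.imwrite('pics/'+f,im[:,:,::-1]); return im
def ray(n,u,v):
    c=manip.calibration(n);K=np.array(c["camera_matrix"]);E=np.array(c["extrinsics"])
    d=np.linalg.inv(K)@np.array([u,v,1.]); d=E[:3,:3]@np.array([d[0],-d[1],-d[2]]); return E[:3,3],d
def onz(n,u,v,z):
    o,d=ray(n,u,v); return (o+d*(z-o[2])/d[2])
def proj(n,p):
    c=manip.calibration(n);K=np.array(c["camera_matrix"]);E=np.array(c["extrinsics"])
    q=np.linalg.inv(E)@np.append(p,1); q=K@np.array([q[0],-q[1],-q[2]]); return q[:2]/q[2]
def tool():
    s=manip.sense(); w,x,y,z=s["tcp_rot"]; return np.array(s["tool_pos"]),R.from_quat([x,y,z,w]).as_matrix()
E
python3 - <<'E'
from h import *
for n in("scene","top"):
    im=snap(n,n+'0.png'); c=manip.calibration(n); print(c)
a=cv2.imread('pics/scene0.png');b=cv2.imread('pics/top0.png')
print(manip.sense()); print(tool())
E
```

```text
pics
{'camera_matrix': array([[452.2789331 ,   0.        , 251.67809447],
       [  0.        , 452.2789331 , 188.01423113],
       [  0.        ,   0.        ,   1.        ]]), 'extrinsics': array([[ 0.4677557 ,  0.3739958 , -0.80083191, -0.51178659],
       [-0.88385231,  0.19473358, -0.4253045 , -0.49449773],
       [-0.00311323,  0.90675574,  0.4216448 ,  0.70523583],
       [ 0.        ,  0.        ,  0.        ,  1.        ]])}
{'camera_matrix': array([[447.0688046 ,   0.        , 260.23116017],
       [  0.        , 447.0688046 , 197.62690617],
       [  0.        ,   0.        ,   1.        ]]), 'extrinsics': array([[-1.09229761e-01,  9.72548352e-01, -2.05471562e-01,
         2.81572566e-01],
       [-9.94016425e-01, -1.06964917e-01,  2.21326154e-02,
         8.73216218e-02],
       [-4.53209954e-04,  2.06659648e-01,  9.78412788e-01,
         1.45783272e+00],
       [ 0.00000000e+00,  0.00000000e+00,  0.00000000e+00,
         1.00000000e+00]])}
{'clock': 0.1, 'qpos': array([ 1.10039601e+00,  1.24439971e-01,  1.65155267e+00, -7.18782890e-07,
        1.36753022e+00, -8.25505153e-02]), 'qd': array([ 0.00175929, -0.00471968, -0.00145635,  0.00161472, -0.00042141,
        0.00142276]), 'joint_torque': array([ 6.20475894e-04, -4.24930000e+01, -3.66653860e+01, -7.32459102e-05,
        3.94225965e-03, -1.62679862e-05]), 'tool_pos': array([0.245569  , 0.60121547, 0.2301669 ]), 'tcp_rot': array([-0.69319547,  0.69450863, -0.13645368,  0.1360816 ]), 'contact_force': array([ 0.66030978, -0.41962856, -0.30418634]), 'wrist_torque': array([0.01941792, 0.0430429 , 0.00294973]), 'gripper_width': 0.08560982029067567}
(array([0.245569  , 0.60121547, 0.2301669 ]), array([[ 9.25724386e-01, -8.74222802e-04,  3.78197828e-01],
       [-3.78198805e-01, -1.72087483e-03,  9.25722800e-01],
       [-1.58456855e-04, -9.99998137e-01, -1.92368582e-03]]))
```

View pics/scene0.png

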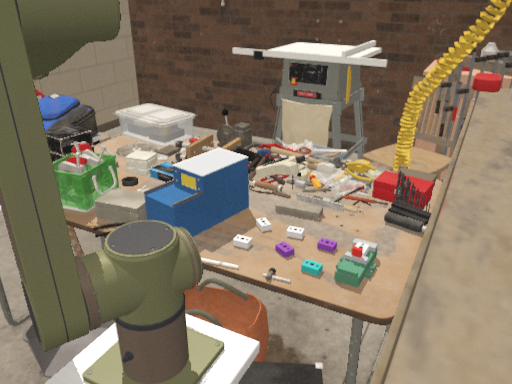

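View pics/top0.png

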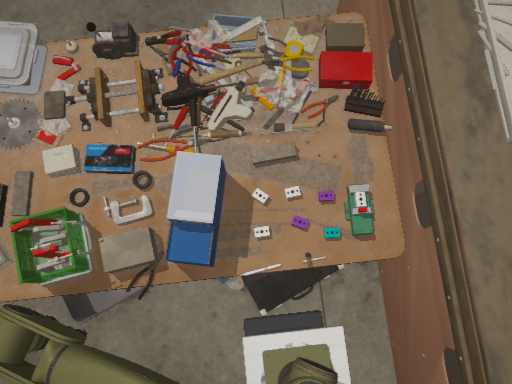

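The candidates are three white drilled blocks at top pixels (262,232), (260,196) and (292,192). There are also two purple ones at (300,222) and (326,197), and a turquoise one at (332,233). The aluminium/white ones fit; the coloured ones are look-alikes. I'll confirm with an enlarged crop and measure.

```bash
python3 - <<'E'
from h import *
t=cv2.imread('pics/top0.png');s=cv2.imread('pics/scene0.png')
a=cv2.resize(t[145:275,160:390],None,fx=3.4,fy=3.4,interpolation=cv2.INTER_CUBIC)[:,:780]
b=cv2.resize(s[225:290,225:385],None,fx=2.3,fy=2.3,interpolation=cv2.INTER_CUBIC);c=cv2.resize(s[150:240,140:310],None,fx=2.3,fy=2.3,interpolation=cv2.INTER_CUBIC)
h=np.zeros((155,780,3),np.uint8); bb=b[:150,:368]; cc=cv2.resize(c,(290,154)); h[:bb.shape[0],:bb.shape[1]]=bb; h[:154,380:670]=cc
cv2.imwrite('pics/c1.png',np.vstack([a,h]))
hsv=cv2.cvtColor(t,cv2.COLOR_BGR2HSV)
def blobs(name,m,z,amin):
    m=m.astype(np.uint8)*255
    m[:145]=0;m[275:]=0;m[:,:160]=0;m[:,385:]=0
    m=cv2.morphologyEx(m,cv2.MORPH_CLOSE,np.ones((5,5)))
    cs,_=cv2.findContours(m,cv2.RETR_EXTERNAL,cv2.CHAIN_APPROX_NONE)
    for c in cs:
        if cv2.contourArea(c)<amin: continue
        (u,v),_,_=cv2.minAreaRect(c)
        w=np.array([onz("top",p[0][0],p[0][1],z)[:2] for p in c],np.float32)
        r=cv2.minAreaRect(w*1000); bx=cv2.boxPoints(r)
        print(name,(round(u),round(v)),'c',np.round(r[0],1),'size',np.round(r[1],1),'ang',round(r[2],1),'corners',np.round(bx).tolist() if amin>150 else '')
H,S,V=hsv[...,0],hsv[...,1],hsv[...,2]
blobs('white',(S<50)&(V>170),.02,40)
blobs('purple',(H>125)&(H<160)&(S>80),.02,40)
blobs('turq',(H>82)&(H<97)&(S>120),.02,40)
blobs('green',(H>60)&(H<85)&(S>60),.03,200)
blobs('red',((H<6)|(H>174))&(S>150)&(V>100),.068,15)
blobs('blue',(H>98)&(H<122)&(S>110),.125,200)
E
```

```text
white (261, 269) c [352.1  77.5] size [  8.  124.9] ang 8.6 corners 
white (261, 231) c [473.4  63. ] size [30.9 46.8] ang 1.9 corners 
white (360, 199) c [ 542.6 -272.1] size [31.3 56.8] ang 89.2 corners 
white (260, 195) c [593.   55.2] size [47.8 31.6] ang 49.4 corners 
white (292, 191) c [593.5 -51.6] size [31.  48.8] ang 8.0 corners 
white (194, 186) c [646.1 267.4] size [151.  229.8] ang 77.8 corners 
purple (299, 222) c [489.9 -63.1] size [48.  34.3] ang 61.6 corners 
purple (326, 196) c [ 565.5 -159.5] size [49.6 33.6] ang 83.7 corners 
turq (332, 232) c [ 443.8 -161.8] size [48.8 29.3] ang 83.7 corners 
green (359, 213) c [ 495.9 -257.8] size [ 90.9 137. ] ang 87.8 corners [[426.0, -301.0], [563.0, -306.0], [566.0, -215.0], [429.0, -210.0]]
red (362, 209) c [ 501.8 -259.9] size [25.7 12.9] ang 83.7 corners 
blue (192, 243) c [447.2 274.2] size [140.2 123.1] ang 77.5 corners [[372.0, 219.0], [492.0, 192.0], [522.0, 329.0], [402.0, 356.0]]
```

View pics/c1.png

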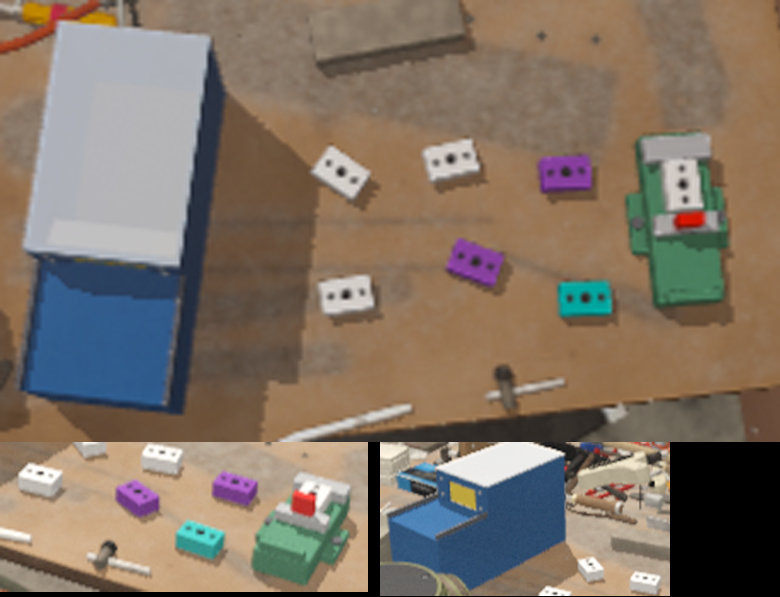

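The clamped block and the three table blocks are white with dark holes. The purple and turquoise ones stay. Next I work out the vise and box frames.

```bash
cat >> h.py <<'E'
def go(x,y,z,yaw):
    "shift (cm, tool axes) and turn from measured pose; x,y,z in mm, yaw deg of tool x (mod 180)"
    p,M=tool(); d=M.T@(np.array([x,y,z])/1000-p)*100
    cur=np.degrees(np.arctan2(M[1,0],M[0,0])); dy=(yaw-cur+90)%180-90
    print('shift',np.round(d,1),'turn',round(-np.radians(dy),3))
E
python3 - <<'E'
from h import *
c=lambda u,v,z:onz("top",160+u/3.4-.35,145+v/3.4-.35,z)[:2]*1000
print('holes',[np.round(c(u,v,.05),1) for u,v in((682,168),(683,184),(685,201))])
print('base L',c(652,302,.03),c(640,135,.03),'R',c(723,297,.03),'fixedjaw',c(640,160,.044),c(708,160,.044),'slidjaw',c(655,234,.044),c(721,232,.044))
L=[c(u,v,.184) for u,v in((60,22),(212,38),(183,265),(27,250))]
print('lid',np.round(L,1))
D=[c(u,v,.135) for u,v in((22,390),(183,410))];print('sill front',np.round(D,1))
b=np.mean(L[2:],0); e=L[1]-L[2];f=L[0]-L[3];y=L[3]-L[2]
print('front mid',b,'dirs',[np.degrees(np.arctan2(v[1],v[0])) for v in(e,f,y)],np.linalg.norm(e),np.linalg.norm(y),'front sill mid',np.mean(D,0))
# yellow flap/top-of-doorway in scene
s=cv2.imread('pics/scene0.png');h=cv2.cvtColor(s,cv2.COLOR_BGR2HSV)
m=((h[...,0]>20)&(h[...,0]<35)&(h[...,1]>120)).astype(np.uint8);m[:160]=0;m[200:]=0;m[:,:165]=0;m[:,215:]=0
v,u=np.nonzero(m);print('flap px',u.mean(),v.mean(),len(u))
o,d=ray("scene",u.mean(),v.mean());k=(.144-o[2])/d[2];print('flap c',(o+k*d)*1000)
r=[o for o in [ray("scene",365,251)]]
h2=((h[...,0]<6)|(h[...,0]>174))&(h[...,1]>150);h2[:240]=0;h2[265:]=0;h2[:,:340]=0;h2[:,385:]=0
v,u=np.nonzero(h2);print('tab scene',u.mean(),v.mean(),onz("scene",u.mean(),v.mean(),.058)*1000)
E
```

```text
holes [array([ 553.7, -266.3]), array([ 538.2, -264.8]), array([ 521.8, -264.1])]
base L [ 432.54240422 -223.03876084] [ 594.23383229 -236.02022318] R [ 429.91002304 -290.41599273] fixedjaw [ 566.91310813 -229.18550321] [ 559.82707041 -293.60957783] slidjaw [ 494.5515235  -232.55361201] [ 489.63810898 -294.75164358]
lid [[716.8 288.5]
 [687.7 157.5]
 [490.8 200.3]
 [518.1 330.7]]
sill front [[405.3 352.6]
 [373.  215.7]]
front mid [504.43223038 265.52176536] dirs [np.float64(-12.257166480043143), np.float64(-11.991407601113465), np.float64(78.18922475334129)] 201.46521942111724 133.25116627345727 front sill mid [389.17783348 284.14617922]
flap px 188.0408163265306 180.68707482993196 147
flap c [511.34044109 268.72446599 144.        ]
tab scene 356.632183908046 251.367816091954 [ 497.84611482 -267.21142606   58.        ]
```

```bash
python3 - <<'E'
from h import *
go(500,-262,160,-5)
E
```

```text
shift [ 56.2   7.1 -70.3] turn -0.301
```

```bash
python3 -m creep '14 1 -17.5 0;14 1 -17.5 0;14 1 -17.5 0;14 1 -17.5 0;14 1 -17.5 0' 1 40; python3 -m creep '14 2 -17.5 0;14 2 -17.5 0;14 2 -17.5 0;14 2 -17.5 0;14 2 -17.5 0';python3 -m creep '14 2 -17.5 0;14 2 -17.5 0;14 2 -17.5 0;14 2 -17.5 0;14 2 -17.5 0'; python3 -m creep '14 2 -17.5 -0.3;14 2 -17.5 -0.3;14 2 -17.5 -0.3;14 2 -17.5 -0.3;14 2 -17.5 -0.3';  python3 - <<'E'
from h import *
go(500,-262,54,-5)
im=snap("scene","s1.png")
cv2.imwrite('pics/s1c.png',cv2.resize(im[160:300,260:430,::-1],None,fx=3,fy=3,interpolation=cv2.INTER_CUBIC))
E
```

```text
clock: 0.6
tool_pos: [0.3094, 0.3836, 0.2203]
tcp_rot: [-0.693, 0.694, -0.137, 0.137]
contact_force: [-0.6, 0.6, -0.7]
gripper_width: 0.0855
clock: 1.1
tool_pos: [0.3726, 0.1689, 0.2005]
tcp_rot: [-0.693, 0.694, -0.137, 0.137]
contact_force: [0.3, 0.1, -0.2]
gripper_width: 0.085
clock: 1.6
tool_pos: [0.4361, -0.0463, 0.1807]
tcp_rot: [-0.693, 0.694, -0.138, 0.137]
contact_force: [-0.5, 0.4, 0.9]
gripper_width: 0.0854
clock: 2.1
tool_pos: [0.4995, -0.2609, 0.1604]
tcp_rot: [0.706, -0.706, 0.032, -0.031]
contact_force: [-0.2, 0.3, -0.2]
gripper_width: 0.0854
shift [ 0.1 10.6 -0.1] turn -0.002
```

```bash
python3 -m creep '0 4 0 0;0 8 0 0;0 10.6 0 0;0 10.6 0 0;0 10.6 0 0' 0.7; python3 -m creep '0 0 0 0;0 0 0 0;0 0 0 0;0 0 0 0;0 0 0 0' 0 40;python3 -m creep '0 0 0 0;0 0 0 0' ; python3 - <<'E'
from h import *
go(500,-262,54,-5)
im=snap("scene","s2.png")
cv2.imwrite('pics/s2c.png',cv2.resize(im[160:300,260:430,::-1],None,fx=4,fy=4,interpolation=cv2.INTER_CUBIC))
E
```

```text
clock: 2.65
tool_pos: [0.4994, -0.2578, 0.0553]
tcp_rot: [0.707, -0.706, 0.031, -0.031]
contact_force: [0.8, -0.9, 0.0]
gripper_width: 0.0601
clock: 3.15
tool_pos: [0.5013, -0.2637, 0.059]
tcp_rot: [-0.702, 0.711, -0.028, 0.033]
contact_force: [-0.8, -15.8, -0.5]
gripper_width: 0.0244
clock: 3.35
tool_pos: [0.5014, -0.2637, 0.0591]
tcp_rot: [-0.702, 0.711, -0.028, 0.033]
contact_force: [-1.2, -15.3, -1.8]
gripper_width: 0.0244
shift [-0.2  0.5  0.2] turn 0.001
```

View pics/s2c.png

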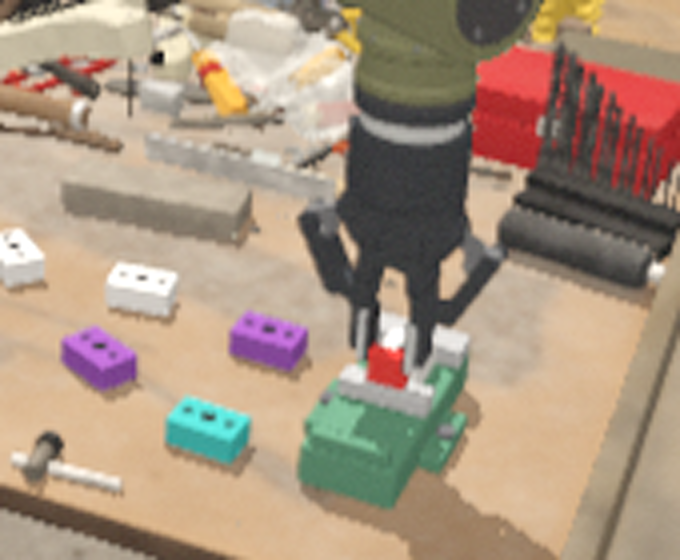

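The fingers straddle the red tab at (385,365) in the crop. They pinch it slightly off-centre, so I'll shift -y a little and slide open.

```bash
python3 -m creep '0 0 -0.4 0;-1 0 -0.4 0;-2 0 -0.4 0;-3 0 -0.4 0;-4 0 -0.4 0'; python3 -m creep '0 0 0 0;0 0 0 0'; python3 - <<'E'
from h import *
snap("top","t3.png")
p,M=tool();print(p,M[:,0])
E
```

```text
clock: 3.9
tool_pos: [0.4617, -0.2624, 0.059]
tcp_rot: [-0.703, 0.71, -0.028, 0.033]
contact_force: [3.8, -10.4, 2.3]
gripper_width: 0.024
clock: 4.1
tool_pos: [0.4604, -0.2624, 0.059]
tcp_rot: [-0.703, 0.71, -0.029, 0.032]
contact_force: [-3.3, -9.5, 7.7]
gripper_width: 0.0243
[ 0.46038298 -0.26235687  0.0589812 ] [ 0.99625791 -0.08630964  0.00456363]
```

```bash
python3 -m creep '0 0 0 0;0 0 0 0;0 0 0 0;0 -4 0 0;0 -8 0 0' 0.8; python3 -m creep '0 -2 0 0;0 -2 0 0'; python3 - <<'E'
from h import *
go(538,-265,35,-5)
p,M=tool();print(p)
im=snap("scene","s4.png")
im2=snap("top","t4.png")
cv2.imwrite('pics/s4c.png',np.hstack([cv2.resize(im[200:300,310:400,::-1],None,fx=4,fy=4,interpolation=cv2.INTER_CUBIC),cv2.resize(im2[165:265,310:400,::-1],None,fx=4,fy=4,interpolation=cv2.INTER_CUBIC)]))
E
```

```text
clock: 4.65
tool_pos: [0.4577, -0.257, 0.1339]
tcp_rot: [0.708, -0.705, 0.033, -0.029]
contact_force: [0.8, 0.0, 1.1]
gripper_width: 0.0685
clock: 4.85
tool_pos: [0.4612, -0.2594, 0.1592]
tcp_rot: [-0.705, 0.708, -0.029, 0.033]
contact_force: [0.2, -0.6, -0.5]
gripper_width: 0.068
shift [ 7.6 12.5  0.2] turn -0.0
[ 0.46119385 -0.25940558  0.15921726]
```

View pics/s4c.png

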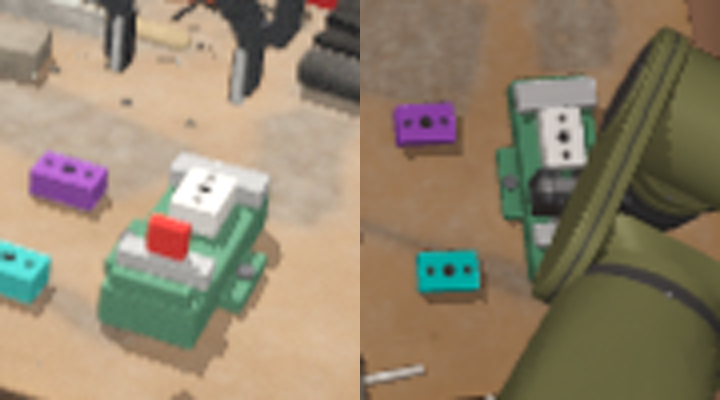

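The jaw is open, with a clear gap in front of the block, which sits at about (563,136) in the right crop. Going for it.

```bash
python3 -m creep '4 0 0.1 0;7.6 0 0.1 0;7.6 4 0.1 0;7.6 8 0.1 0;7.6 12.2 0.1 0'; python3 -m creep '0 0 0 0;0 0 0 0;0 0 0 0;0 0 0 0;0 0 0 0' 0 40;python3 -m creep '0 0 0 0;0 0 0 0' ; python3 -m creep '0 -4 0 0;0 -8 0 0;0 -12 0 0;0 -14 0 0;0 -14 0 0'; python3 - <<'E'
from h import *
im=snap("scene","s5.png")
cv2.imwrite('pics/s5c.png',cv2.resize(im[130:290,270:420,::-1],None,fx=3,fy=3,interpolation=cv2.INTER_CUBIC))
go(505-60*.978,266+60*.208,220,-12)
E
```

```text
clock: 5.45
tool_pos: [0.5339, -0.2631, 0.0296]
tcp_rot: [0.707, -0.706, 0.032, -0.03]
contact_force: [0.7, -0.6, -0.8]
gripper_width: 0.0685
clock: 5.95
tool_pos: [0.5338, -0.2635, 0.0327]
tcp_rot: [0.707, -0.706, 0.032, -0.03]
contact_force: [-3.3, 1.2, -2.1]
gripper_width: 0.0312
clock: 6.15
tool_pos: [0.5338, -0.2635, 0.0327]
tcp_rot: [0.707, -0.706, 0.032, -0.03]
contact_force: [-5.0, 2.7, -2.4]
gripper_width: 0.0312
clock: 6.65
tool_pos: [0.5386, -0.2661, 0.1796]
tcp_rot: [-0.704, 0.708, -0.027, 0.035]
contact_force: [1.1, 0.1, -0.6]
gripper_width: 0.0312
shift [-13.8  -4.6  53.3] turn 0.122
```

View pics/s5c.png

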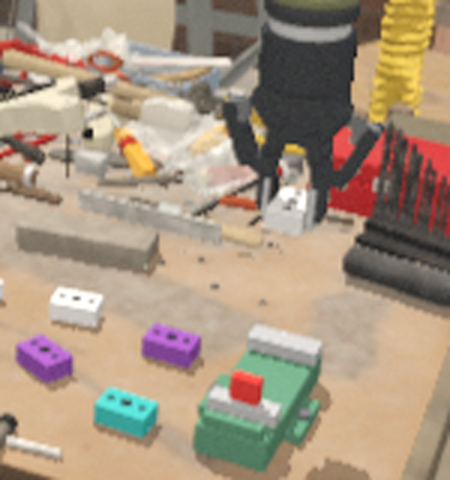

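The white block is held at (290,208) in the crop and the vise is empty. Carrying it to the sill.

```bash
python3 -m creep '-5 -4.6 18 0;-5 -4.6 18 0;-5 -4.6 18 0;-5 -4.6 18 0;-5 -4.6 18 0'; python3 -m creep '-5 0 18 0;-5 0 18 0;-5 0 18 0;-5 0 18 0;-5 0 18 0';  python3 -m creep '-3.8 0 17.3 .12;-3.8 0 17.3 .12;-3.8 0 17.3 .12;-3.8 0 17.3 .12;-3.8 0 17.3 .12'; python3 -m creep '0 0 0 0;0 0 0 0'; python3 - <<'E'
from h import *
go(505-55*.978,266+55*.208,131,-12)
E
```

```text
clock: 7.2
tool_pos: [0.5005, -0.0767, 0.2188]
tcp_rot: [0.707, -0.706, 0.029, -0.03]
contact_force: [-0.0, -0.3, -0.6]
gripper_width: 0.0314
clock: 7.7
tool_pos: [0.4657, 0.1062, 0.2171]
tcp_rot: [0.707, -0.706, 0.03, -0.028]
contact_force: [-0.0, -0.2, -0.6]
gripper_width: 0.0314
clock: 8.2
tool_pos: [0.4439, 0.2806, 0.2172]
tcp_rot: [-0.703, 0.704, -0.073, 0.071]
contact_force: [0.5, -1.1, -0.6]
gripper_width: 0.0311
clock: 8.4
tool_pos: [0.4447, 0.2775, 0.2182]
tcp_rot: [-0.703, 0.704, -0.074, 0.074]
contact_force: [0.4, -0.5, -0.0]
gripper_width: 0.0313
shift [0.6 8.7 0.1] turn 0.0
```

```bash
python3 -m creep '0.5 4 0.1 0;0.5 7 0.1 0;0.5 8.3 0.1 0;0.5 8.5 0.1 0;0.5 8.5 0.1 0'; python3 -m creep '0 0 0 0;0 0 0 0;0 0 0 0' .65;  python3 -m creep '-2 0 0 0;-4.8 0 0 0;-4.8 0 0 0;-4.8 0 0 0' ; python3 -m creep '0 0 0 0;0 0 0 0;0 0 0 0;0 0 0 0;0 0 0 0' 0;python3 - <<'E'
from h import *
im=snap("scene","s6.png")
im2=snap("top","t6.png")
cv2.imwrite('pics/s6c.png',np.hstack([cv2.resize(im[130:250,130:260,::-1],None,fx=3,fy=3,interpolation=cv2.INTER_CUBIC),cv2.resize(im2[150:270,150:260,::-1],None,fx=3,fy=3,interpolation=cv2.INTER_CUBIC)]))
go(505-16*.978,266+16*.208,131,-12)
E
```

```text
clock: 8.9
tool_pos: [0.4502, 0.2784, 0.1351]
tcp_rot: [0.703, -0.703, 0.073, -0.074]
contact_force: [0.2, 0.8, -0.5]
gripper_width: 0.0313
clock: 9.2
tool_pos: [0.4503, 0.2792, 0.1359]
tcp_rot: [0.704, -0.703, 0.073, -0.074]
contact_force: [-1.0, 0.4, 0.7]
gripper_width: 0.0557
clock: 9.6
tool_pos: [0.4027, 0.289, 0.135]
tcp_rot: [0.704, -0.703, 0.072, -0.074]
contact_force: [-0.5, -0.2, 0.6]
gripper_width: 0.0556
clock: 10.1
tool_pos: [0.4027, 0.2886, 0.1342]
tcp_rot: [-0.703, 0.703, -0.074, 0.073]
contact_force: [-0.9, -0.4, 0.7]
gripper_width: 0.0001
shift [ 8.9  0.3 -0.1] turn 0.001
```

View pics/s6c.png

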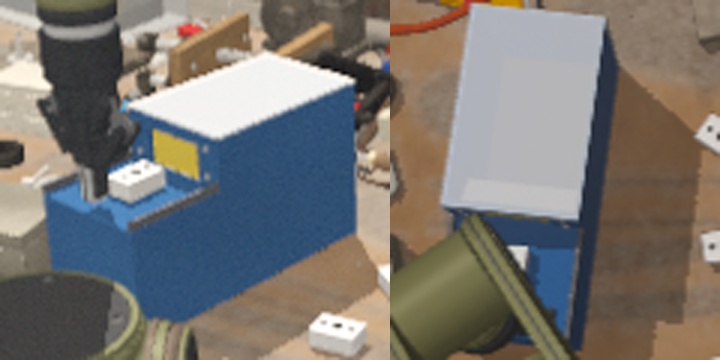

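The block sits on the sill in line with the flap, at (137,180) in the left crop, with the shut fingers behind it. Pushing.

```bash
python3 -m creep '2.5 0.2 0 0;5 0.2 0 0;7 0.2 0 0;8 0.2 0 0;8.9 0.2 0 0'; python3 -m creep '0 0 0 0;0 0 0 0'; python3 - <<'E'
from h import *
im=snap("scene","s7.png")
cv2.imwrite('pics/s7c.png',cv2.resize(im[130:250,130:260,::-1],None,fx=4,fy=4,interpolation=cv2.INTER_CUBIC))
E
```

```text
clock: 10.7
tool_pos: [0.4894, 0.2703, 0.1322]
tcp_rot: [-0.703, 0.703, -0.074, 0.073]
contact_force: [-35.6, 7.0, 14.7]
gripper_width: 0.0001
clock: 10.9
tool_pos: [0.4892, 0.2703, 0.1319]
tcp_rot: [-0.703, 0.703, -0.073, 0.073]
contact_force: [-1.7, 0.8, 0.1]
gripper_width: -0.0
```

View pics/s7c.png

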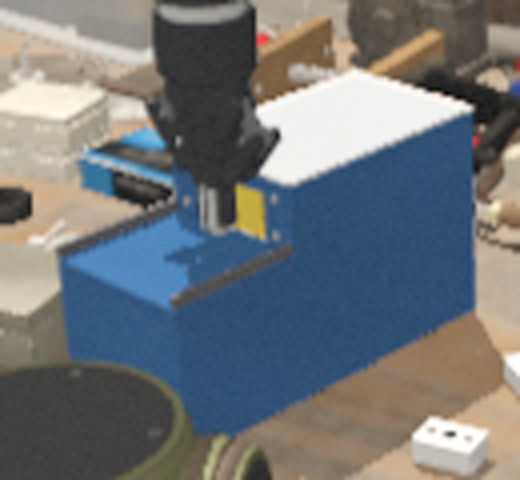

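The block has dropped in and the flap is shut again (yellow at (250,212)). Raising the arm and re-measuring the table blocks.

```bash
python3 -m creep '-1 0 0 0;-2 -4 0 0;-2 -8 0 0;-2 -8 0 0'; cat >> h.py <<'E'
def blocks(f):
    im=snap("top",f); t=im[:,:,::-1]; hsv=cv2.cvtColor(np.ascontiguousarray(t),cv2.COLOR_BGR2HSV)
    m=((hsv[...,1]<50)&(hsv[...,2]>170)).astype(np.uint8)*255
    m[:170]=0;m[258:]=0;m[:,:228]=0;m[:,345:]=0
    m=cv2.morphologyEx(m,cv2.MORPH_CLOSE,np.ones((5,5)))
    for c in cv2.findContours(m,cv2.RETR_EXTERNAL,cv2.CHAIN_APPROX_NONE)[0]:
        if cv2.contourArea(c)<30: continue
        w=np.array([onz("top",*p[0],.02)[:2] for p in c],np.float32)*1000
        (cx,cy),(a,b),g=cv2.minAreaRect(w); print('px',c.mean((0,1)).round(),'c',round(cx),round(cy),'size',round(a),round(b),'long axis',round(g if a>b else g+90,1))
E
python3 - <<'E'
from h import *
blocks('t8.png')
go(472,63,200,92)
print(manip.sense()["qpos"])
E
```

```text
clock: 11.35
tool_pos: [0.4725, 0.2763, 0.2199]
tcp_rot: [0.706, -0.701, 0.069, -0.077]
contact_force: [0.3, 0.2, 1.0]
gripper_width: -0.0001
px [261. 231.] c 473 63 size 31 47 long axis 91.9
px [260. 195.] c 593 55 size 48 32 long axis 49.4
px [292. 191.] c 593 -52 size 31 49 long axis 98.0
shift [  4.4   1.6 -20.8] turn 1.329
[ 4.30932597e-01 -1.02416613e-01  1.90296153e+00 -1.60005907e-04
  1.33253414e+00 -9.32830226e-01]
```

```bash
python3 -m creep '4.4 1.6 -20.8 .73;4.4 1.6 -20.8 .73;4.4 1.6 -20.8 .73;4.4 1.6 -20.8 .73;4.4 1.6 -20.8 .73' .75; python3 -m creep '0 0 0 .6;0 0 0 .6;0 0 0 .6;0 0 0 .6;0 0 0 .6'; python3 - <<'E'
from h import *
go(472,63,5,92)
E
```

```text
clock: 11.9
tool_pos: [0.4686, 0.0585, 0.1944]
tcp_rot: [-0.628, 0.63, -0.323, 0.322]
contact_force: [0.3, 0.7, 0.3]
gripper_width: 0.0639
clock: 12.4
tool_pos: [0.4692, 0.062, 0.195]
tcp_rot: [-0.508, 0.509, -0.492, 0.491]
contact_force: [0.5, 0.8, -0.8]
gripper_width: 0.0642
shift [-0.1 19.   0.3] turn -0.001
```

```bash
python3 -m creep '-0.1 5 0.3 0;-0.1 10 0.3 0;-0.1 15 0.3 0;-0.1 18.9 0.3 0;-0.1 18.9 0.3 0'; python3 -m creep '0 0 0 0;0 0 0 0;0 0 0 0;0 0 0 0;0 0 0 0' 0 40;python3 -m creep '0 0 0 0' ; python3 -m creep '0 -5 0 0;0 -10 0 0;0 -15 0 0;0 -20 0 0;0 -22 0 0'; python3 - <<'E'
from h import *
go(505-55*.978,266+55*.208,225,-12)
E
```

```text
clock: 12.9
tool_pos: [0.4665, 0.0629, 0.0007]
tcp_rot: [-0.505, 0.513, -0.494, 0.487]
contact_force: [-1.2, -0.5, -1.0]
gripper_width: 0.0638
clock: 13.4
tool_pos: [0.4758, 0.0631, 0.0104]
tcp_rot: [0.51, -0.507, 0.49, -0.493]
contact_force: [-0.6, 0.2, 7.2]
gripper_width: 0.0308
clock: 13.5
tool_pos: [0.4758, 0.063, 0.0104]
tcp_rot: [0.51, -0.507, 0.49, -0.493]
contact_force: [-1.0, 0.0, 7.9]
gripper_width: 0.031
clock: 14.0
tool_pos: [0.4756, 0.063, 0.2349]
tcp_rot: [0.511, -0.505, 0.489, -0.494]
contact_force: [0.7, -0.1, -0.6]
gripper_width: 0.0306
shift [-21.5   1.   -1.7] turn -1.328
```

```bash
python3 -m creep '-21.5 0.5 -1.7 -.73;-21.5 0.5 -1.7 -.73;-21.5 0.5 -1.7 -.73;-21.5 0.5 -1.7 -.73;-21.5 0.5 -1.7 -.73'; python3 -m creep '0 0 0 -.6;0 0 0 -.6;0 0 0 -.6;0 0 0 -.6;0 0 0 -.6'; python3 -m creep '0 0 0 0'; python3 - <<'E'
from h import *
go(505-55*.978,266+55*.208,138,-12)
im=snap("scene","s9.png")
cv2.imwrite('pics/s9c.png',cv2.resize(im[100:290,130:400,::-1],None,fx=2.5,fy=2.5,interpolation=cv2.INTER_CUBIC))
E
```

```text
clock: 14.5
tool_pos: [0.448, 0.2809, 0.2231]
tcp_rot: [0.652, -0.651, 0.275, -0.275]
contact_force: [-0.0, -0.8, -1.7]
gripper_width: 0.0306
clock: 15.0
tool_pos: [0.449, 0.2773, 0.223]
tcp_rot: [0.704, -0.703, 0.073, -0.074]
contact_force: [0.1, -0.6, -0.6]
gripper_width: 0.0306
clock: 15.1
tool_pos: [0.449, 0.2772, 0.2228]
tcp_rot: [0.703, -0.703, 0.074, -0.075]
contact_force: [-0.3, 0.5, -0.1]
gripper_width: 0.0309
shift [0.2 8.5 0.1] turn -0.001
```

View pics/s9c.png

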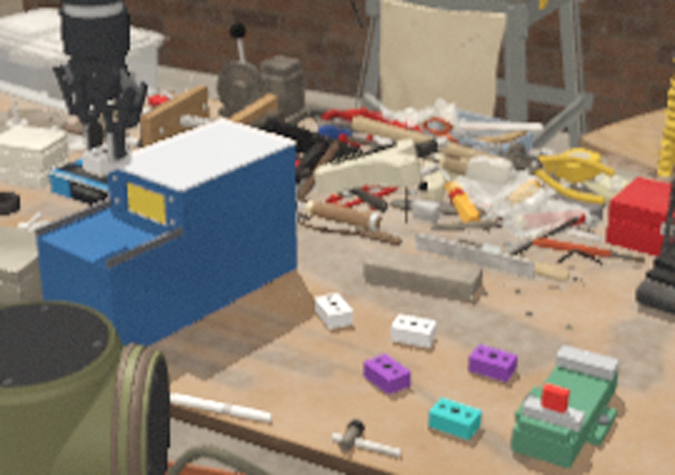

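The second block is held, at (100,158) in the crop. Lowering, releasing, retracting and pushing as before.

```bash
python3 -m creep '0.2 4 0.1 0;0.2 7 0.1 0;0.2 8.4 0.1 0;0.2 8.5 0.1 0;0.2 8.5 0.1 0'; python3 -m creep '0 0 0 0;0 0 0 0;0 0 0 0' .65;  python3 -m creep '-2 0 0 0;-4.8 0 0 0;-4.8 0.6 0 0;-4.8 0.6 0 0' ; python3 -m creep '0 0 0 0;0 0 0 0;0 0 0 0;0 0 0 0' 0;python3 -m creep '2 0 0 0;4 0 0 0;6 0 0 0;7.5 0 0 0;8.6 0 0 0'; python3 -m creep '0 0 0 0;0 0 0 0'; python3 -m creep '-1 0 0 0;-2 -4 0 0;-2 -8 0 0;-2 -8 0 0'; python3 - <<'E'
from h import *
im=snap("scene","s10.png")
cv2.imwrite('pics/s10c.png',cv2.resize(im[130:250,130:260,::-1],None,fx=4,fy=4,interpolation=cv2.INTER_CUBIC))
blocks('t10.png')
E
```

```text
clock: 15.65
tool_pos: [0.4517, 0.278, 0.1379]
tcp_rot: [0.703, -0.703, 0.073, -0.074]
contact_force: [0.7, 0.0, -1.0]
gripper_width: 0.0307
clock: 15.95
tool_pos: [0.4518, 0.2781, 0.1383]
tcp_rot: [0.704, -0.703, 0.073, -0.074]
contact_force: [-0.7, -0.6, 0.1]
gripper_width: 0.0554
clock: 16.35
tool_pos: [0.4039, 0.2877, 0.1309]
tcp_rot: [-0.703, 0.703, -0.073, 0.073]
contact_force: [-0.0, -0.7, -0.2]
gripper_width: 0.0554
clock: 16.75
tool_pos: [0.4047, 0.2877, 0.1314]
tcp_rot: [0.703, -0.703, 0.073, -0.074]
contact_force: [0.3, 0.2, -0.6]
gripper_width: 0.0005
clock: 17.25
tool_pos: [0.4893, 0.2697, 0.1313]
tcp_rot: [0.703, -0.703, 0.074, -0.073]
contact_force: [-8.2, 1.8, 4.1]
gripper_width: 0.0001
clock: 17.45
tool_pos: [0.4887, 0.2699, 0.1312]
tcp_rot: [-0.703, 0.703, -0.073, 0.073]
contact_force: [0.1, 0.2, -0.9]
gripper_width: 0.0003
clock: 17.85
tool_pos: [0.471, 0.276, 0.2187]
tcp_rot: [0.706, -0.701, 0.069, -0.077]
contact_force: [-0.3, 0.0, 0.8]
gripper_width: 0.0001
px [260. 195.] c 593 55 size 48 32 long axis 49.4
px [292. 191.] c 593 -52 size 31 49 long axis 98.0
```

View pics/s10c.png

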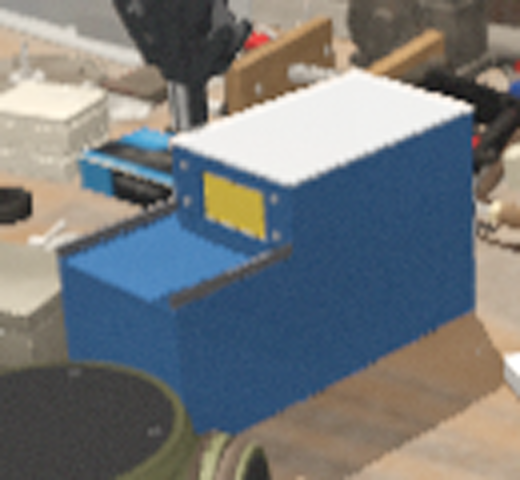

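Sill empty and flap shut; two table blocks remain. Next is the one at (593,55).

```bash
python3 - <<'E'
from h import *
go(593,55,200,49.4)
E
```

```text
shift [ 16.7   1.3 -18.9] turn -1.069
```

```bash
python3 -m creep '16.7 0 -18.9 -.5;16.7 0 -18.9 -.5;16.7 0 -18.9 -.5;16.7 0 -18.9 -.5;16.7 0 -18.9 -.5' .75; python3 -m creep '0 0 0 -.57;0 0 0 -.57;0 0 0 -.57;0 0 0 -.57;0 0 0 -.57'; python3 - <<'E'
from h import *
go(593,55,8,49.4)
E
```

```text
clock: 18.45
tool_pos: [0.5854, 0.0658, 0.2091]
tcp_rot: [0.7, -0.699, -0.103, 0.105]
contact_force: [1.4, 0.3, 0.8]
gripper_width: 0.0641
clock: 18.95
tool_pos: [0.5849, 0.0674, 0.2091]
tcp_rot: [0.643, -0.642, -0.294, 0.297]
contact_force: [0.5, 0.9, -0.4]
gripper_width: 0.0638
shift [-0.4 20.1 -1.5] turn -0.0
```

```bash
python3 -m creep '-0.4 5 -1.5 0;-0.4 10 -1.5 0;-0.4 15 -1.5 0;-0.4 19.5 -1.5 0;-0.4 20.1 -1.5 0';python3 -m creep '0 0 0 0'; python3 -m creep '0 0 0 0;0 0 0 0;0 0 0 0;0 0 0 0;0 0 0 0' 0 40;python3 -m creep '0 0 0 0' ; python3 -m creep '0 -5 0 0;0 -10 0 0;0 -15 0 0;0 -20 0 0;0 -22 0 0'; python3 - <<'E'
from h import *
go(505-55*.978,266+55*.208,228,-12)
E
```

```text
clock: 19.45
tool_pos: [0.5878, 0.0546, 0.0021]
tcp_rot: [0.645, -0.64, -0.29, 0.3]
contact_force: [-0.5, -0.2, -0.5]
gripper_width: 0.0641
clock: 19.55
tool_pos: [0.5931, 0.0547, 0.0084]
tcp_rot: [0.643, -0.642, -0.294, 0.297]
contact_force: [0.9, 0.3, 0.2]
gripper_width: 0.0641
clock: 20.05
tool_pos: [0.5978, 0.0546, 0.0141]
tcp_rot: [-0.642, 0.643, 0.297, -0.293]
contact_force: [-0.3, 0.7, 7.5]
gripper_width: 0.0305
clock: 20.15
tool_pos: [0.5978, 0.0546, 0.0141]
tcp_rot: [-0.642, 0.643, 0.297, -0.293]
contact_force: [-0.3, 0.0, 7.4]
gripper_width: 0.0306
clock: 20.65
tool_pos: [0.5976, 0.0545, 0.2388]
tcp_rot: [-0.641, 0.644, 0.299, -0.292]
contact_force: [0.6, 0.4, -0.9]
gripper_width: 0.0307
shift [ 7.4  0.9 25.6] turn 1.071
```

```bash
python3 -m creep '7.4 0 25.6 .5;7.4 0 25.6 .5;7.4 0 25.6 .5;7.4 0 25.6 .5;7.4 0 25.6 .5'; python3 -m creep '0 0 0 .57;0 0 0 .57;0 0 0 .57;0 0 0 .57;0 0 0 .57'; python3 -m creep '0 0 0 0'; python3 - <<'E'
from h import *
go(505-55*.978,266+55*.208,141,-12)
E
```

```text
clock: 21.15
tool_pos: [0.4598, 0.26, 0.2316]
tcp_rot: [0.696, -0.695, -0.127, 0.126]
contact_force: [1.4, 0.6, -1.0]
gripper_width: 0.0302
clock: 21.65
tool_pos: [0.461, 0.2588, 0.2313]
tcp_rot: [0.704, -0.703, 0.073, -0.074]
contact_force: [0.1, -0.3, -0.7]
gripper_width: 0.0304
clock: 21.75
tool_pos: [0.461, 0.2587, 0.231]
tcp_rot: [0.704, -0.703, 0.072, -0.073]
contact_force: [-0.3, 0.8, -0.9]
gripper_width: 0.0304
shift [-1.4  9.   1.6] turn 0.004
```

```bash
python3 -m creep '-1.4 4 1.6 0;-1.4 7 1.6 0;-1.4 8.8 1.6 0;-1.4 9 1.6 0;-1.4 9 1.6 0'; python3 -m creep '0 0 0 0;0 0 0 0;0 0 0 0' .65;  python3 -m creep '-2 0 0 0;-4.8 0 0 0;-4.8 0.9 0 0;-4.8 0.9 0 0' ; python3 -m creep '0 0 0 0;0 0 0 0;0 0 0 0;0 0 0 0' 0;python3 - <<'E'
from h import *
im=snap("scene","s11.png")
cv2.imwrite('pics/s11c.png',cv2.resize(im[130:250,130:260,::-1],None,fx=4,fy=4,interpolation=cv2.INTER_CUBIC))
go(489,270,131,-12)
E
```

```text
clock: 22.25
tool_pos: [0.4505, 0.2771, 0.1402]
tcp_rot: [-0.703, 0.703, -0.073, 0.073]
contact_force: [-0.3, 0.1, -0.6]
gripper_width: 0.0303
clock: 22.55
tool_pos: [0.4511, 0.2774, 0.1413]
tcp_rot: [0.704, -0.703, 0.073, -0.074]
contact_force: [-0.3, 0.2, 1.4]
gripper_width: 0.0558
clock: 22.95
tool_pos: [0.403, 0.2869, 0.1305]
tcp_rot: [-0.703, 0.704, -0.073, 0.073]
contact_force: [0.3, -0.0, -0.2]
gripper_width: 0.0555
clock: 23.35
tool_pos: [0.4041, 0.2871, 0.1315]
tcp_rot: [0.703, -0.703, 0.073, -0.074]
contact_force: [-0.9, 0.0, -0.1]
gripper_width: 0.0005
shift [8.7 0.  0.1] turn 0.001
```

View pics/s11c.png

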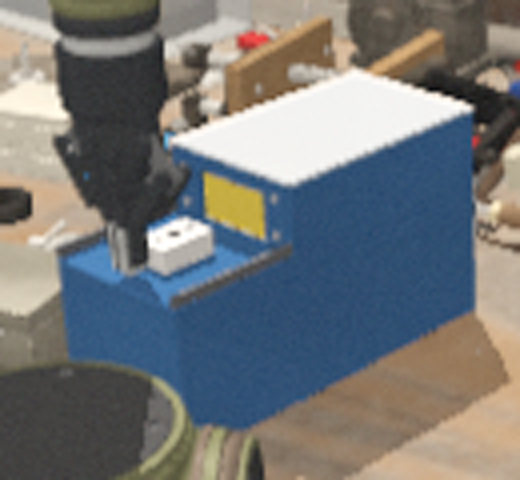

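The third block lies flat on the sill in front of the flap, at (180,245). Pushing.

```bash
python3 -m creep '2 0 0 0;4 0 0 0;6 0 0 0;7.5 0 0 0;8.6 0 0 0'; python3 -m creep '0 0 0 0;0 0 0 0'; python3 -m creep '-1 0 0 0;-2 -4 0 0;-2 -8 0 0;-2 -8 0 0'; python3 - <<'E'
from h import *
im=snap("scene","s12.png")
h=cv2.cvtColor(im,cv2.COLOR_RGB2HSV)[160:200,165:215]
print('yellow',((h[...,0]>20)&(h[...,0]<35)&(h[...,1]>120)).sum(),'white on deck',((h[...,1]<50)&(h[...,2]>170)).sum())
blocks('t12.png')
go(593,-52,200,98)
E
```

```text
clock: 23.9
tool_pos: [0.4888, 0.2692, 0.1314]
tcp_rot: [-0.703, 0.703, -0.073, 0.074]
contact_force: [-0.6, 0.5, 0.2]
gripper_width: -0.0001
clock: 24.1
tool_pos: [0.488, 0.2693, 0.1312]
tcp_rot: [-0.703, 0.703, -0.073, 0.073]
contact_force: [-0.0, 1.3, 0.0]
gripper_width: 0.0
clock: 24.5
tool_pos: [0.4703, 0.2754, 0.2186]
tcp_rot: [0.706, -0.701, 0.069, -0.077]
contact_force: [0.9, 0.7, 0.7]
gripper_width: 0.0004
yellow 143 white on deck 487
px [292. 191.] c 593 -52 size 31 49 long axis 98.0
shift [ 18.9   1.3 -29.4] turn 1.224
```

```bash
python3 -m creep '9.5 0 -15 .6;9.5 0 -15 .6;9.5 0 -15 .6;9.5 0 -15 .6;9.5 0 -15 .6' .75; python3 - <<'E'
from h import *
a=cv2.imread('pics/s10.png')[170:215,150:215].astype(int);b=cv2.imread('pics/s12.png')[170:215,150:215].astype(int)
print('diff s10/s12 deck',(abs(a-b).max(2)>60).sum())
go(593,-52,200,98)
E
```

```text
clock: 25.1
tool_pos: [0.5298, 0.1043, 0.2092]
tcp_rot: [-0.649, 0.65, -0.281, 0.279]
contact_force: [-0.9, 0.1, -0.7]
gripper_width: 0.0643
diff s10/s12 deck 0
shift [15.7  0.9 -6.1] turn 0.618
```

```bash
python3 -m creep '15.7 .5 -6.1 .62;15.7 .5 -6.1 .62;15.7 .5 -6.1 .62;15.7 .5 -6.1 .62;15.7 .5 -6.1 .62'; python3 -m creep '0 0 0 0'; python3 - <<'E'
from h import *
go(593,-52,8,98)
E
```

```text
clock: 25.6
tool_pos: [0.5942, -0.0495, 0.2043]
tcp_rot: [-0.533, 0.534, -0.465, 0.463]
contact_force: [0.1, 0.5, 0.8]
gripper_width: 0.0641
clock: 25.7
tool_pos: [0.5937, -0.0473, 0.2048]
tcp_rot: [-0.535, 0.535, -0.463, 0.461]
contact_force: [0.0, 0.4, -0.2]
gripper_width: 0.0643
shift [ 0.5 19.7 -0.1] turn 0.006
```

```bash
python3 -m creep '0.5 5 -.1 0;0.5 10 -.1 0;0.5 15 -.1 0;0.5 19 -.1 0;0.5 19.6 -.1 0';python3 -m creep '0 0 0 0'; python3 -m creep '0 0 0 0;0 0 0 0;0 0 0 0;0 0 0 0;0 0 0 0' 0 40;python3 -m creep '0 0 0 0' ; python3 -m creep '0 -5 0 0;0 -10 0 0;0 -15 0 0;0 -20 0 0;0 -22 0 0'; python3 - <<'E'
from h import *
go(505-55*.978,266+55*.208,230,-12)
E
```

```text
clock: 26.2
tool_pos: [0.5967, -0.0516, 0.0134]
tcp_rot: [0.537, -0.535, 0.461, -0.463]
contact_force: [-16.7, 2.4, 42.2]
gripper_width: 0.064
clock: 26.3
tool_pos: [0.5964, -0.0516, 0.0137]
tcp_rot: [0.537, -0.535, 0.46, -0.463]
contact_force: [-3.6, 0.2, 13.4]
gripper_width: 0.0639
clock: 26.8
tool_pos: [0.5966, -0.0514, 0.0138]
tcp_rot: [0.537, -0.535, 0.46, -0.463]
contact_force: [-0.9, 0.3, -0.6]
gripper_width: -0.0004
clock: 26.9
tool_pos: [0.5936, -0.0516, 0.0103]
tcp_rot: [-0.535, 0.535, -0.462, 0.462]
contact_force: [-0.3, -0.1, -0.3]
gripper_width: 0.0
clock: 27.4
tool_pos: [0.5957, -0.0529, 0.2354]
tcp_rot: [0.536, -0.534, 0.46, -0.464]
contact_force: [0.7, -0.6, -0.2]
gripper_width: -0.0002
shift [-34.8   0.4  -9.5] turn -1.216
```

```bash
python3 - <<'E'
from h import *
im=snap("scene","s13.png")
im2=snap("top","t13.png")
cv2.imwrite('pics/s13c.png',np.hstack([cv2.resize(im[170:290,230:390,::-1],None,fx=2.4,fy=2.4,interpolation=cv2.INTER_CUBIC),cv2.resize(im2[150:270,230:390,::-1],None,fx=2.4,fy=2.4,interpolation=cv2.INTER_CUBIC)]))
E
```

```text
(no output)
```

View pics/s13c.png

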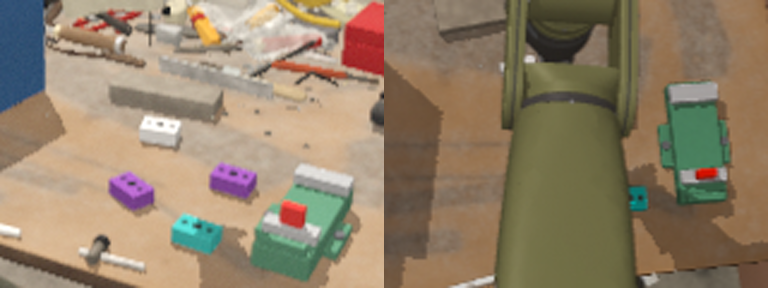

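The block was knocked toward the oilstone and is now at (161,130) in the left crop, still lying flat. Moving the arm aside to measure it.

```bash
python3 -m creep '20 0 0 0;20 0 0 0;20 0 0 0;20 0 0 0;20 0 0 0' .75; python3 - <<'E'
from h import *
blocks('t14.png')
im=manip.snapshot("scene");h=cv2.cvtColor(im,cv2.COLOR_RGB2HSV)
t=cv2.imread('pics/t14.png')[150:215,240:320];cv2.imwrite('pics/t14c.png',cv2.resize(t,None,fx=6,fy=6,interpolation=cv2.INTER_CUBIC))
E
```

```text
clock: 28.0
tool_pos: [0.6213, -0.2557, 0.2255]
tcp_rot: [-0.532, 0.534, -0.466, 0.462]
contact_force: [0.4, -0.1, -0.0]
gripper_width: 0.0642
px [286. 179.] c 639 -38 size 31 46 long axis 100.8
```

View pics/t14c.png

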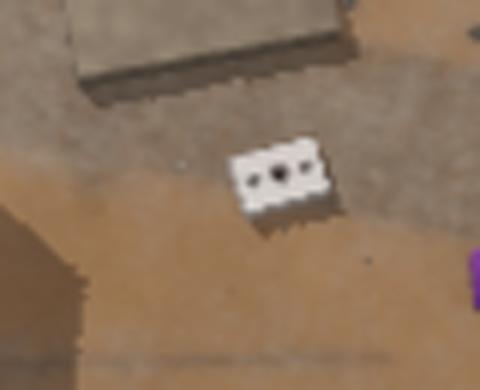

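The block lies flat at (280,175) in the crop, about 55 mm from the oilstone. I'll use a narrower finger opening.

```bash
python3 - <<'E'
from h import *
p=onz("top",240+285/6,150+58/6,.0)*1000;print('stone edge near',p[:2])
go(639,-38,200,100.8)
E
```

```text
stone edge near [708.48346137 -52.02184135]
shift [-20.9   2.7   4.8] turn -0.046
```

```bash
python3 -m creep '-20.9 2 4.8 -.05;-20.9 2 4.8 -.05;-20.9 2 4.8 -.05;-20.9 2 4.8 -.05;-20.9 2 4.8 -.05' .58; python3 -m creep '0 0 0 0;0 0 0 0'; python3 - <<'E'
from h import *
go(639,-38,9,100.8)
E
```

```text
clock: 28.6
tool_pos: [0.6387, -0.0314, 0.2078]
tcp_rot: [-0.547, 0.548, -0.449, 0.446]
contact_force: [0.3, 0.5, 0.3]
gripper_width: 0.0495
clock: 28.8
tool_pos: [0.6399, -0.0372, 0.2095]
tcp_rot: [-0.546, 0.547, -0.449, 0.449]
contact_force: [0.4, -0.1, 0.2]
gripper_width: 0.0493
shift [ 0.1 20.1 -0.1] turn 0.006
```

```bash
python3 -m creep '0 4 0 0;0 8 0 0;0 11 0 0;0 14 0 0;0 15.5 0 0';python3 -m creep '0 1 0 0;0 2 0 0;0 3 0 0;0 4 0 0;0 4.5 0 0'; python3 -m creep '0 0 0 0;0 0 0 0;0 0 0 0;0 0 0 0;0 0 0 0' 0 40;python3 -m creep '0 0 0 0' ; python3 -m creep '0 -5 0 0;0 -10 0 0;0 -15 0 0;0 -20 0 0;0 -22 0 0'; python3 - <<'E'
from h import *
go(505-55*.978,266+55*.208,230,-12)
E
```

```text
clock: 29.3
tool_pos: [0.6384, -0.0392, 0.0518]
tcp_rot: [-0.544, 0.546, -0.451, 0.449]
contact_force: [0.1, -0.2, -0.2]
gripper_width: 0.0493
clock: 29.8
tool_pos: [0.6404, -0.0377, 0.0097]
tcp_rot: [-0.546, 0.546, -0.45, 0.449]
contact_force: [-0.4, -0.4, 0.7]
gripper_width: 0.0492
clock: 30.3
tool_pos: [0.6406, -0.0378, 0.0105]
tcp_rot: [0.546, -0.546, 0.449, -0.45]
contact_force: [0.3, 0.3, -1.5]
gripper_width: 0.0307
clock: 30.4
tool_pos: [0.6406, -0.0378, 0.0104]
tcp_rot: [0.546, -0.546, 0.449, -0.45]
contact_force: [0.2, 0.3, -1.1]
gripper_width: 0.0308
clock: 30.9
tool_pos: [0.643, -0.0381, 0.2379]
tcp_rot: [0.548, -0.544, 0.446, -0.453]
contact_force: [-0.2, 0.2, -1.6]
gripper_width: 0.0304
shift [-34.7   0.5 -12.8] turn -1.168
```

```bash
python3 -m creep '-17.5 0 -6.4 -.58;-17.5 0 -6.4 -.58;-17.5 0 -6.4 -.58;-17.5 0 -6.4 -.58;-17.5 0 -6.4 -.58'; python3 - <<'E'
from h import *
go(505-55*.978,266+55*.208,230,-12)
E
```

```text
clock: 31.4
tool_pos: [0.542, 0.1248, 0.2304]
tcp_rot: [0.653, -0.652, 0.273, -0.272]
contact_force: [0.5, -0.2, -0.2]
gripper_width: 0.031
shift [-17.2   0.1   4.3] turn -0.582
```

```bash
python3 -m creep '-17.2 0 4.3 -.58;-17.2 0 4.3 -.58;-17.2 0 4.3 -.58;-17.2 0 4.3 -.58;-17.2 0 4.3 -.58'; python3 -m creep '0 0 0 0;0 0 0 0'; python3 - <<'E'
from h import *
go(505-55*.978,266+55*.208,138,-12)
E
```

```text
clock: 31.9
tool_pos: [0.4537, 0.2768, 0.2304]
tcp_rot: [0.703, -0.703, 0.075, -0.075]
contact_force: [0.4, -0.4, -1.3]
gripper_width: 0.0309
clock: 32.1
tool_pos: [0.4556, 0.2739, 0.2303]
tcp_rot: [-0.703, 0.703, -0.078, 0.078]
contact_force: [-0.4, 0.2, -1.6]
gripper_width: 0.0307
shift [-0.5  9.2  0.3] turn -0.011
```

```bash
python3 -m creep '-.5 4 0.3 -.01;-.5 7 0.3 -.01;-.5 8.9 0.3 -.01;-.5 9.2 0.3 -.01;-.5 9.2 0.3 -.01'; python3 -m creep '0 0 0 0;0 0 0 0;0 0 0 0' .65;  python3 -m creep '-2 0 0 0;-4.8 0 0 0;-4.8 0.6 0 0;-4.8 0.6 0 0' ; python3 -m creep '0 0 0 0;0 0 0 0;0 0 0 0;0 0 0 0' 0;python3 - <<'E'
from h import *
im=snap("scene","s15.png")
cv2.imwrite('pics/s15c.png',cv2.resize(im[130:250,130:260,::-1],None,fx=4,fy=4,interpolation=cv2.INTER_CUBIC))
go(489,270,131,-12)
E
```

```text
clock: 32.6
tool_pos: [0.4512, 0.2779, 0.1382]
tcp_rot: [-0.703, 0.703, -0.074, 0.074]
contact_force: [-0.0, 0.2, -0.6]
gripper_width: 0.0309
clock: 32.9
tool_pos: [0.4515, 0.2791, 0.1398]
tcp_rot: [0.704, -0.703, 0.073, -0.074]
contact_force: [-0.2, -0.3, -0.3]
gripper_width: 0.0557
clock: 33.3
tool_pos: [0.4034, 0.2887, 0.1321]
tcp_rot: [-0.703, 0.703, -0.073, 0.073]
contact_force: [-0.4, -0.9, 0.6]
gripper_width: 0.0553
clock: 33.7
tool_pos: [0.4041, 0.2886, 0.1324]
tcp_rot: [0.703, -0.703, 0.073, -0.074]
contact_force: [0.4, -0.1, 0.6]
gripper_width: 0.0001
shift [ 8.7  0.1 -0.1] turn 0.001
```

View pics/s15c.png

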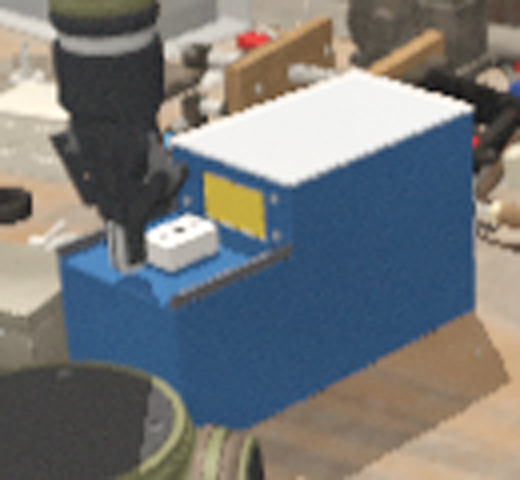

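```bash
python3 -m creep '2 0 0 0;4 0 0 0;6 0 0 0;7.5 0 0 0;8.6 0 0 0'; python3 -m creep '0 0 0 0;0 0 0 0'; python3 -m creep '-1 0 0 0;-2 -4 0 0;-2 -8 0 0;-2 -8 0 0'; python3 - <<'E'
from h import *
im=snap("scene","s16.png")
a=cv2.imread('pics/s10.png')[160:215,150:215].astype(int);b=cv2.imread('pics/s16.png')[160:215,150:215].astype(int)
print('diff s10/s16',(abs(a-b).max(2)>60).sum())
blocks('t16.png')
go(430,-257,200,-5)
t=cv2.imread('pics/t16.png');h=cv2.cvtColor(t,cv2.COLOR_BGR2HSV)
m=((h[...,0]<6)|(h[...,0]>174))&(h[...,1]>150)&(h[...,2]>100);m[:190]=0;m[250:]=0;m[:,:340]=0;m[:,385:]=0
v,u=np.nonzero(m);print('tab',u.mean(),v.mean(),onz("top",u.mean(),v.mean(),.066)*1000)
E
```

```text
clock: 34.25
tool_pos: [0.4888, 0.2707, 0.1323]
tcp_rot: [-0.703, 0.703, -0.073, 0.074]
contact_force: [-0.5, -0.3, 0.9]
gripper_width: -0.0002
clock: 34.45
tool_pos: [0.4878, 0.2709, 0.1321]
tcp_rot: [-0.703, 0.703, -0.073, 0.073]
contact_force: [0.5, -0.7, 0.5]
gripper_width: -0.0003
clock: 34.85
tool_pos: [0.4702, 0.277, 0.2196]
tcp_rot: [0.706, -0.701, 0.069, -0.077]
contact_force: [1.1, -0.4, 0.9]
gripper_width: -0.0001
diff s10/s16 0
shift [  7.2   1.3 -52.9] turn -0.12
tab 363.81081081081084 221.8108108108108 [ 460.95620321 -259.54247746   66.        ]
```

Fourth block in, flap shut, and no white block left on the table. The red tab is at (461,-260) mm; going behind it with shut fingers.

```bash
python3 -m creep '2.4 0 -17.7 0;2.4 0 -17.7 0;2.4 0 -17.7 0;2.4 0 -17.7 0;2.4 0 -17.7 0' 0; python3 -m creep '2.4 0 -17.7 0;2.4 0 -17.7 0;2.4 0 -17.7 0;2.4 0 -17.7 0;2.4 0 -17.7 0'; python3 -m creep '2.2 0 -17.7 -.12;2.2 0 -17.7 -.12;2.2 0 -17.7 -.12;2.2 0 -17.7 -.12;2.2 0 -17.7 -.12'; python3 -m creep '0 0 0 0'; python3 - <<'E'
from h import *
go(430,-257,54,-5)
E
```

```text
clock: 35.45
tool_pos: [0.4536, 0.0944, 0.2102]
tcp_rot: [-0.703, 0.704, -0.076, 0.074]
contact_force: [-0.8, -0.2, -1.1]
gripper_width: -0.0001
clock: 35.95
tool_pos: [0.4413, -0.0828, 0.2108]
tcp_rot: [0.703, -0.703, 0.076, -0.074]
contact_force: [0.8, 0.6, -0.5]
gripper_width: -0.0003
clock: 36.45
tool_pos: [0.4271, -0.26, 0.211]
tcp_rot: [0.707, -0.706, 0.033, -0.031]
contact_force: [0.2, 0.1, 0.8]
gripper_width: 0.0002
clock: 36.55
tool_pos: [0.4273, -0.2576, 0.2111]
tcp_rot: [0.707, -0.706, 0.032, -0.03]
contact_force: [1.0, 0.4, -0.4]
gripper_width: 0.0
shift [ 0.3 15.7  0. ] turn -0.0
```

```bash
python3 -m creep '0 5 0 0;0 10 0 0;0 13 0 0;0 15 0 0;0 15.6 0 0'; python3 -m creep '0 0 0 0;2 0 0 0;4 0 0 0;5.5 0 0 0;7 0 0 0';  python3 -m creep '.8 0 0 0;1.5 0 0 0;2 0 0 0;2.3 0 0 0;2.5 0 0 0'; python3 -m creep '0.3 0 0 0;.5 0 0 0;.7 0 0 0;0.7 0 0 0'; python3 - <<'E'
from h import *
im=snap("scene","s17.png")
E
```

```text
clock: 37.05
tool_pos: [0.4257, -0.2553, 0.0529]
tcp_rot: [0.708, -0.705, 0.032, -0.028]
contact_force: [-1.1, 0.8, -0.6]
gripper_width: 0.0003
clock: 37.55
tool_pos: [0.4974, -0.2639, 0.0576]
tcp_rot: [0.707, -0.706, 0.031, -0.03]
contact_force: [-3.5, 1.7, 0.0]
gripper_width: -0.0002
clock: 38.05
tool_pos: [0.522, -0.2674, 0.0567]
tcp_rot: [-0.706, 0.707, -0.031, 0.031]
contact_force: [-2.2, 1.4, 2.3]
gripper_width: 0.0002
clock: 38.45
tool_pos: [0.5291, -0.268, 0.0564]
tcp_rot: [-0.706, 0.707, -0.031, 0.031]
contact_force: [-1.5, 0.7, 0.7]
gripper_width: -0.0
```

Force is still only sliding friction; continuing in small steps until the stop.

```bash
python3 -m creep '0.2 0 0 0;.4 0 0 0;.5 0 0 0;0.5 0 0 0'; python3 -m creep '0.1 0 0 0;.2 0 0 0;.3 0 0 0;0.4 0 0 0';python3 -m creep '0.1 0 0 0;.2 0 0 0;.3 0 0 0;0.3 0 0 0'
```

```text
clock: 38.9
tool_pos: [0.534, -0.2683, 0.0563]
tcp_rot: [0.706, -0.706, 0.031, -0.031]
contact_force: [-2.9, 1.2, 0.9]
gripper_width: 0.0002
clock: 39.3
tool_pos: [0.5356, -0.2683, 0.0562]
tcp_rot: [0.707, -0.706, 0.033, -0.029]
contact_force: [-12.8, 2.6, 9.1]
gripper_width: 0.0
clock: 39.7
tool_pos: [0.5357, -0.2683, 0.0562]
tcp_rot: [0.707, -0.706, 0.035, -0.026]
contact_force: [-22.4, 3.1, 15.2]
gripper_width: -0.0003
```

Hit the stop: the TCP holds at x = 0.5357 while the force rises. Backing off, raising and checking.

```bash
python3 -m creep '-1 0 0 0;-2.5 0 0 0;-2.5 -5 0 0;-2.5 -10 0 0;-2.5 -14 0 0'; python3 -m creep '-5 -2 15 0;-5 -2 15 0;-5 -2 15 0;-5 -2 15 0;-5 -2 15 0'; python3 -m creep '0 0 15 0;0 0 15 0;0 0 15 0;0 0 15 0'; python3 - <<'E'
from h import *
im=snap("scene","s18.png"); im2=snap("top","t18.png")
cv2.imwrite('pics/s18c.png',np.hstack([cv2.resize(im[150:290,150:400,::-1],(500,280),interpolation=cv2.INTER_CUBIC),cv2.resize(im2[140:270,240:385,::-1],(300,280),interpolation=cv2.INTER_CUBIC)]))
E
```

```text
clock: 40.2
tool_pos: [0.517, -0.2674, 0.1995]
tcp_rot: [-0.706, 0.707, -0.029, 0.033]
contact_force: [1.1, -0.4, 0.1]
gripper_width: 0.0002
clock: 40.7
tool_pos: [0.4798, -0.1119, 0.2172]
tcp_rot: [-0.706, 0.707, -0.029, 0.031]
contact_force: [-0.2, -0.4, -0.1]
gripper_width: -0.0001
clock: 41.1
tool_pos: [0.4934, 0.04, 0.2162]
tcp_rot: [0.707, -0.706, 0.029, -0.03]
contact_force: [0.0, -0.6, -0.3]
gripper_width: -0.0002
```

View pics/s18c.png

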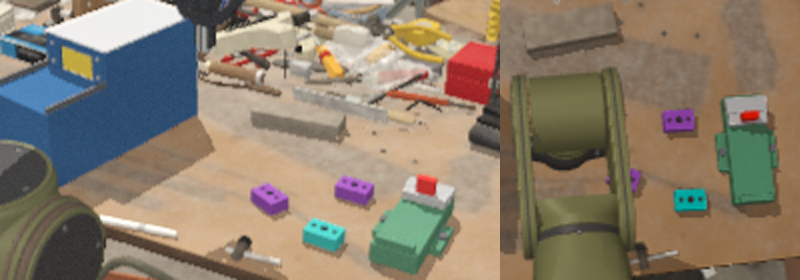

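The vise is shut and the jaws meet at (428,190). The flap is closed at (77,65) and the sill is empty. The purple and turquoise pieces and the oilstone are in place. Handing in.

```bash
python3 -c "
from rig import manip
print(manip.sign_off())"
```

```text
the job is handed in; nothing more can be done
None
```

The vise block and all three drilled blocks on the table are in the blue parts box. The empty vise is slid fully shut, and I handed the job in at about 41 s.

**What I did:** I slid the jaw open by its red tab and lifted the clamped block out. I then set each of the four blocks on the sill, pushed it through the flap, and last pushed the jaw shut until it hit its stop.

**Last checks:**
- **Box:** after each push the sill was empty and the flap closed. The pictures after the second, third and fourth pushes matched there.
- **Vise:** at the stop the jaw held its position while the push force rose to about 22 N along the slide. The last picture shows the jaws meeting.
- **Left alone:** the oilstone and the purple and turquoise look-alikes look unmoved by eye. I never went near the chuck key or tape roll, but I did not measure them again.

**What went wrong:**
- **Missed grasp:** the last table block had been knocked about 5 cm aside, so my first grasp came down on or beside it with a brief reading of about 42 N up (45 N in all). I found it again and picked it up with a narrower finger opening. That was fingertip contact and the reading is at the wrist, so it should be within the 120 N limit, and I don't think the 40 N limit on the arm and gripper body applies.
- **First push:** it ended with a brief force of about 36 N, probably at the box wall. I made the later pushes slightly shorter and gentler.

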